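# Lay the bail case down and push it into its bay

## Robot

A 6-joint arm with a two-finger parallel gripper is mounted at the origin on the work surface. World frame = base frame: x ahead of the robot, y to its left, z up, the work surface at z = 0. Lengths are in m, angles in rad, forces in N, time in s.
With the tool pointing down it reaches from about 0.35 to 0.775 m from the base axis. Payload 5.5 kg.
Tool frame: the origin (TCP) lies at the very end of the fingers, on their centre line; the grasp point (between the pads) lies env.hold_point_z behind it (env.hold_point_z is the distance from the TCP to the grasp point, in m); z points along the fingers, y is the line along which they close (so a half turn about z gives the same grasp; the last joint's range is limited). The gripper opens to 85 mm and grips with 20 to 120 N. Pads are 22 mm wide; open, the fingers measure 114 mm over their backs; the gripper's body (76 mm by 85 mm) begins 54 mm behind the grasp point. The pads swing forward as they close: fully open they stand 13 mm farther back than shut.
Start: joints at [1.051, 0.313, 0.046, 1.304, 0, 1.431], TCP at [0.213, 0.534, 0.231] pointing down, gripper open.
Joint ranges: [-2.76, 2.76], [-0.86, 1.69], [-1.03, 1.26], [-2.2, 2.34], [-1.47, 1.5], [-3.14, 3.14]. Speed limits (rad/s): [2.57, 2.57, 3.14, 3.14, 3.14, 3.14].

## Interface

Orientations are given as a unit quaternion [w, x, y, z].
In Python, from workcell import env gives the robot as it stands.
- The arm moves only by the tool carry_out, never from a script. Its argument "steps" is a list of rows, each a list of 3 entries, a list of its own where there are three numbers: the turn, a rotation vector about the tool's x, y, z in degrees, then the shift along the tool's x, y, z in cm, then the closure in counts, from 0 (fully open) to 255 (shut). A call has exactly 8 rows; each row is the pose to reach, as a shift and turn from the pose commanded when the call began, along the tool's axes at that moment; what a row does not reach only later rows make up. A row lasts 1/8 s, in which the tool goes at most 62.5 mm and 10.7 degrees, less where a joint would pass 70% of its speed; a pose out of reach is approached as far as the arm can. A call with a gripper value outside its range is refused whole. The fingers move at their own pace and stop on an object; "force" is the grip in N (left out, the last holds). Time passes only in rows, so rows that repeat a pose let the fingers close, or fill a call up. It gives the time, the measured TCP pose, the force, the opening and the grip force at its end, in the units of the state.
- env.get_state(): the state, without advancing time (a new reading comes with each control period).
- env.read_camera(name): name is "side" or "top" or "wrist"; returns (picture, depth): 384x512x3 uint8, red, green, blue; 384x512 float32, m along the optical axis (not along the pixel's ray), 0 where there is no reading.
- env.get_calibration(name): a dict with "fx", "fy", "cx", "cy" (pixels), "D" ([k1, k2, p1, p2, k3] as OpenCV has them; the pictures are not rectified), "origin" and "orientation" of the camera in the world. Camera axes: x right, y up, looking along -z (the intrinsics and any distortion apply to the point x, -y, -z); pixel columns grow to the right and rows downward; lengths in m; the calibration is good to about 2 mm. A picture is of the moment at which its call begins: read the wrist's pose just before it. get_calibration takes no time and is no camera call; for the wrist camera it gives the pose at the moment of the call.
- env.hand_in(): hands the job in; it is judged then, once.
The state is a dict: "clock": time; "joint_pos": joint angles; "qvel": joint speeds; "tau": joint torques, N m; "tcp_pos": TCP position; "orientation": TCP orientation; "wrist_force": force on the tool from outside, world axes, zero at the start; "ft_torque": the same for the moment, N m; "finger_gap": finger opening in m; "grip_force": force on a finger pad.
Only numpy, scipy, OpenCV 4.12 (cv2) and the standard library are available. Lean on these libraries where they do the work, as an engineer would, in place of code of your own. Each camera call takes 0.05 s, during which the arm holds its last target. There are 200 camera calls.

## Task

The bail case stands on end in front of the low blue shelf. Push it over so that it falls towards the shelf and lies flat with its lid up, then push it along the desk, top end first, into the open bay under the shelf until it stops against the back of the bay. Only push: do not pick the case up, and leave the other things where they are.

Things in the scene. Friction and masses are not known exactly. Their poses are not given: they have to be found in the camera images.
- case: Slim closed plywood case, 36 mm thick (own x) x 80 wide (own y) x 120 high (own z), 150-310 g, loose, standing on end. Origin: centre of the end it stands on. Own -x points out of its lid face (darker panel, steel clasp near the top, two small hinges at the bottom), own +x out of its plain back, which faces the bay within 9 degrees. Lying lid up: own x down, 36 mm high, origin in the near end.
- case_mid (a point): Centre of the case, 60 mm up its own z from its origin. At the start 160 to 195 mm in front of the bay's mouth and within 10 mm of its middle line. Pushed near the top of the lid face, the case tips over its lower back edge without sliding and falls by itself once it leans about 17 degrees.
- case_top (a point): Centre of the case's top end, 120 mm up its own z from its origin; once the case lies, the centre of the leading end.
- shelf: Fixed low blue MDF shelf: board 580 mm wide (own y), 140 deep, top 78 mm up. Under its middle an open bay 120 wide, 62 high, 75 deep, floor the desk; above its mouth the board has a notch 120 wide, 25 deep. Origin: on the desk, middle of the bay's mouth, at the shelf's front; own x points into the bay, own z up. Walls at own y -60 and +60 mm, back at own x 75 mm: the case, fully in, sticks out 45 mm.
- bin_lip (a point): Middle of the upper front edge, about 55 mm above the desk, of the empty clear plastic tilt-out bin under the left part of the shelf (190 mm wide, its right edge 79 mm left of the bay's middle line; hinged along its bottom front edge, leaning out up to 17 degrees). Bystander.
- bail1: One of three pale turned wooden bails, 110 mm long along its own x, 16 mm thick, lying flat; origin under its middle. On the desk beside the case. Bystander.
- bail2: One of three pale turned wooden bails, 110 mm long along its own x, 16 mm thick, lying flat; origin under its middle. On the shelf board, right part. Bystander.
- bail3: One of three pale turned wooden bails, 110 mm long along its own x, 16 mm thick, lying flat; origin under its middle. On the shelf board, right part. Bystander.
- spike_key: Grey plastic T-shaped shoe-spike key, 95 mm long, 70 mm across its handle, 12 mm thick, lying on the desk beside the case; origin under its middle. Bystander.
- oil_bottle: Small bottle of bat oil, 48 mm across, 125 mm high, standing on the desk beside the case; origin under its centre. Bystander.
- cup: Stainless steel ball-holder cup, 80 mm across, 42 mm high, on the left part of the shelf board; origin under its centre. Bystander.
- ball_center (a point): Centre of the red tennis ball, 66 mm across, that sits in the cup. Bystander.

How it is judged:
By the outcome, as a careful person would: the job done as asked, in the order asked, and still so for the second after the job is handed in, with the robot touching nothing.
It also fails if it takes over 42 s, if anything falls off the work surface, if the arm or the gripper's body presses on something with over 40 N, if the wrist force passes 120 N, or if a joint passes its speed limit or range.

## Working session

There is one attempt and no reset: what is moved stays moved. The work goes in short steps, Python scripts to look and compute and a tool call to move; the robot and the scene stay as the last step left them, time stands still between calls to the robot, and variables do not carry over. Pictures are saved under pics/ and viewed, at most 10 in all, crops included, and the job is handed in when it is done.

Besides the shell and the picture viewer there is one more tool, called after ">>>" by a JSON object that holds its "method" and its "body". carry_out: Moves the arm, as the interface text tells. Its arguments: {"type":"object","properties":{"steps":{"type":"array","items":{"type":"array"}},"force":{"type":"number"}},"required":["steps"]}

```bash
mkdir -p pics
cat > h.py <<'E'
import numpy as np, cv2
from scipy.spatial.transform import Rotation as R
from workcell import env
def rot(q): return R.from_quat([q[1],q[2],q[3],q[0]]).as_matrix()
def cloud(name):
    c=env.get_calibration(name); im,d=env.read_camera(name)
    K=np.array([[c['fx'],0,c['cx']],[0,c['fy'],c['cy']],[0,0,1.]])
    h,w=d.shape; u,v=np.meshgrid(np.arange(w),np.arange(h))
    n=cv2.undistortPoints(np.stack([u,v],-1).reshape(-1,1,2).astype(np.float32),K,np.array(c['D'],float)).reshape(h,w,2)
    p=np.stack([n[...,0]*d,-n[...,1]*d,-d],-1)
    P=p@rot(c['orientation']).T+np.array(c['origin']); P[d==0]=np.nan
    return im,P
E
python3 - <<'E'
from h import *
for n in ['top','side']:
    im,P=cloud(n); cv2.imwrite(f'pics/{n}0.png',im[...,::-1]); np.save(f'{n}0.npy',P)
    c=env.get_calibration(n); print(n,c['origin'],c['orientation'])
s=env.get_state(); print(s, env.hold_point_z)
E
```

```text
top [0.44455086 0.01178147 0.86065563] [ 0.71155594  0.04842792 -0.06048603 -0.69834398]
side [0.41728125 0.53833146 0.77673704] [-0.1322634  -0.04374608  0.33587331  0.93154806]
{'clock': 0.1, 'joint_pos': array([ 1.05138558e+00,  3.13955159e-01,  4.50294781e-02,  1.30357229e+00,
       -1.36180784e-05,  1.43118838e+00]), 'qvel': array([-0.0001398 , -0.0030559 ,  0.00257599, -0.0013828 ,  0.0015965 ,
        0.00163656]), 'tau': array([ 2.42820002e-03, -4.81727457e+01,  2.99243063e+01,  1.27274764e-02,
       -8.33097192e-05,  8.79646478e-06]), 'tcp_pos': array([0.21295309, 0.53360137, 0.23045523]), 'orientation': array([-2.68865355e-04,  1.88761991e-01,  9.82022498e-01, -8.07252379e-04]), 'wrist_force': array([-1.33114953,  0.00139659, -0.12945158]), 'ft_torque': array([-0.03330767,  0.0229162 , -0.0530861 ]), 'grip_force': 0.0, 'finger_gap': 0.08553008393263234} 0.0187
```

View pics/top0.png

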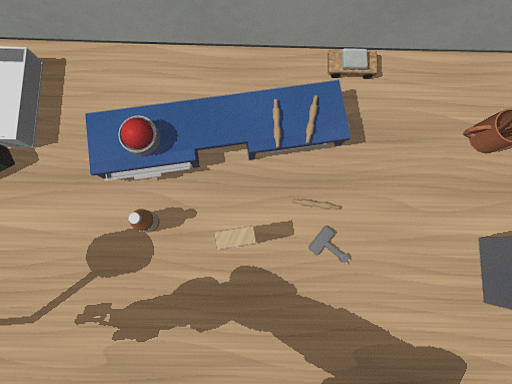

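View pics/side0.png

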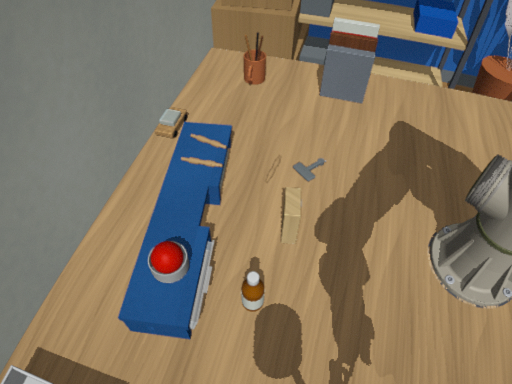

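The top view shows the shelf with its notch at about (196–248, 150), the case top at (235, 237), bail1 at (317, 203), the key at (328, 243) and the bottle at (143, 219). The bin lip is at (150, 170). The side view agrees.

Run:
```python
from h import *
P=np.load('top0.npy'); im=cv2.imread('pics/top0.png')
X=P.reshape(-1,3)
# shelf: blue pixels z~0.078
b=im.astype(int); m=(b[...,0]>90)&(b[...,2]<70)&(np.abs(P[...,2]-.078)<.008)
S=P[m]; print('shelf n',len(S),np.median(S[:,2])); r=cv2.minAreaRect(S[:,:2].astype(np.float32)); print(r, cv2.boxPoints(r).round(3).tolist())
m=np.zeros(im.shape[:2],bool); m[215:260,205:265]=1
m&=(np.abs(P[...,2]-.12)<.008); C=P[m]; print('case top',len(C),np.median(C[:,2])); r2=cv2.minAreaRect(C[:,:2].astype(np.float32)); print(r2,C.mean(0),cv2.boxPoints(r2).round(3).tolist())
for (u,v) in [(317,203),(295,200),(338,207),(321,232),(348,260),(312,246),(333,230),(143,219),(120,172),(190,165),(196,163),(197,152),(248,143),(249,157),(348,138),(88,174)]:
    print((u,v),P[v,u].round(3))
# notch/mouth from side camera too
Q=np.load('side0.npy'); i2=cv2.imread('pics/side0.png').astype(int)
m=np.zeros(i2.shape[:2],bool); m[180:250,275:305]=1
m&=np.abs(Q[...,2]-.12)<.006; C=Q[m]; print('case top side',len(C),C.mean(0)); print(cv2.minAreaRect(C[:,:2].astype(np.float32)))
m=(i2[...,0]>90)&(i2[...,2]<70)&(np.abs(Q[...,2]-.078)<.008);S=Q[m];r=cv2.minAreaRect(S[:,:2].astype(np.float32)); print(r, cv2.boxPoints(r).round(3).tolist())
```

```text
shelf n 12099 0.07910907818988899
((0.708655595779419, 0.07350558042526245), (0.13895724713802338, 0.579193651676178), 9.507988929748535) [[0.5920000076293945, 0.3479999899864197], [0.6880000233650208, -0.2240000069141388], [0.824999988079071, -0.20100000500679016], [0.7289999723434448, 0.3709999918937683]]
case top 736 0.12098933134071194
((0.45961683988571167, 0.028682736679911613), (0.0394648015499115, 0.07977283746004105), 10.528084754943848) [0.46026319 0.02934022 0.1209965 ] [[0.43299999833106995, 0.06400000303983688], [0.4480000138282776, -0.014000000432133675], [0.4860000014305115, -0.007000000216066837], [0.47200000286102295, 0.07199999690055847]]
(317, 203) [ 0.546 -0.161  0.015]
(295, 200) [ 0.552 -0.109  0.014]
(338, 207) [ 0.538 -0.21   0.013]
(321, 232) [ 0.478 -0.169  0.014]
(348, 260) [ 0.415 -0.233  0.007]
(312, 246) [ 0.446 -0.148  0.015]
(333, 230) [ 0.484 -0.201  0.001]
(143, 219) [0.495 0.222 0.097]
(120, 172) [0.611 0.307 0.011]
(190, 165) [0.63  0.141 0.02 ]
(196, 163) [0.63  0.124 0.042]
(197, 152) [0.665 0.127 0.009]
(248, 143) [0.669 0.005 0.08 ]
(249, 157) [0.651 0.002 0.025]
(348, 138) [ 0.688 -0.22   0.074]
(88, 174) [0.607 0.386 0.   ]
case top side 470 [0.46060378 0.0302862  0.12056537]
((0.4609391689300537, 0.027985135093331337), (0.03557479754090309, 0.0812557116150856), 9.370166778564453)
((0.3781522214412689, -0.65575110912323), (2.1573989391326904, 0.4371507465839386), 65.55011749267578) [[-0.2669999897480011, -1.5470000505447388], [0.13099999725818634, -1.7280000448226929], [1.0240000486373901, 0.23600000143051147], [0.6259999871253967, 0.4169999957084656]]
```

```bash
cat >> h.py <<'E'
YAW=np.radians(9.7); M=np.array([.640,.063])
ex=np.array([np.cos(YAW),np.sin(YAW)]); ey=np.array([-ex[1],ex[0]])
def w(sx,sy,z): return np.r_[M+sx*ex+sy*ey,z]
def sh(p): d=np.asarray(p)[...,:2]-M; return np.stack([d@ex,d@ey],-1)
RT=np.stack([np.r_[-ex,0],np.r_[ey,0],[0,0,-1]],1)  # tool: x back, y left, z down
def goto(sx,sy,z):
    s=env.get_state(); A=rot(s['orientation']); d=A.T@(w(sx,sy,z)-s['tcp_pos'])*100
    print('turn deg',R.from_matrix(A.T@RT).as_rotvec(degrees=True).round(2),'shift cm',d.round(2),'tcp shelf',sh(s['tcp_pos']).round(4),s['tcp_pos'].round(4))
E
python3 - <<'E'
from h import *
goto(-.26,-.004,.231); P=np.load('top0.npy'); m=np.zeros(P.shape[:2],bool); m[215:260,205:265]=1; C=P[m&(np.abs(P[...,2]-.12)<.008)]
a=sh(C); print(np.percentile(a,[1,50,99],axis=0))
E
```

```text
turn deg [ -0.09  -0.04 -31.46] shift cm [-3.514e+01 -4.179e+01  1.000e-02] tcp shelf [-0.3417  0.5358] [0.213  0.5336 0.2305]
[[-0.20169255 -0.04249694]
 [-0.18283203 -0.00250323]
 [-0.16421726  0.03534104]]
```

>>> {"method": "carry_out", "body": {"steps": [[[0, 0, -8], [-4, -5, 0], 100], [[0, 0, -16], [-8, -10, 0], 120], [[0, 0, -24], [-12.5, -15, 0], 130], [[0, 0, -31.5], [-17, -20, 0], 130], [[0, 0, -31.5], [-21.5, -25.5, 0], 130], [[0, 0, -31.5], [-26, -31, 0], 130], [[0, 0, -31.5], [-30.5, -36.5, 0], 130], [[0, 0, -31.5], [-35.1, -41.8, 0], 130]]}}

```text
clock: 1.1
tcp_pos: [0.3696, 0.0574, 0.2313]
orientation: [0.0, -0.085, 0.996, 0.0]
wrist_force: [1.2, 0.6, 0.9]
finger_gap: 0.0416
grip_force: 0.0
```

Run:
```python
from h import *
goto(-.26,-.004,.1); print(env.get_state()['finger_gap'])
```

```text
turn deg [0.01 0.04 0.05] shift cm [-0.74 -4.4  13.13] tcp shelf [-0.2675  0.04  ] [0.3696 0.0574 0.2313]
0.04162300389740893
```

>>> {"method": "carry_out", "body": {"steps": [[[0, 0, 0], [-0.7, -4.4, 0], 130], [[0, 0, 0], [-0.7, -4.4, 4], 130], [[0, 0, 0], [-0.7, -4.4, 8], 130], [[0, 0, 0], [-0.7, -4.4, 11], 130], [[0, 0, 0], [-0.7, -4.4, 13.2], 130], [[0, 0, 0], [-0.7, -4.4, 13.2], 130], [[0, 0, 0], [-0.7, -4.4, 13.2], 130], [[0, 0, 0], [-0.7, -4.4, 13.2], 130]]}}

```text
clock: 2.1
tcp_pos: [0.3848, 0.017, 0.1003]
orientation: [0.001, -0.085, 0.996, -0.0]
wrist_force: [-0.3, -0.1, -0.0]
finger_gap: 0.042
grip_force: 0.0
```

Run:
```python
from h import *
goto(-.2,-.004,.1)
im,P=cloud('wrist'); cv2.imwrite('pics/w1.png',im[...,::-1])
```

```text
turn deg [-0.03  0.11  0.05] shift cm [-5.93 -0.17  0.04] tcp shelf [-0.2593 -0.0024] [0.3848 0.017  0.1003]
```

View pics/w1.png

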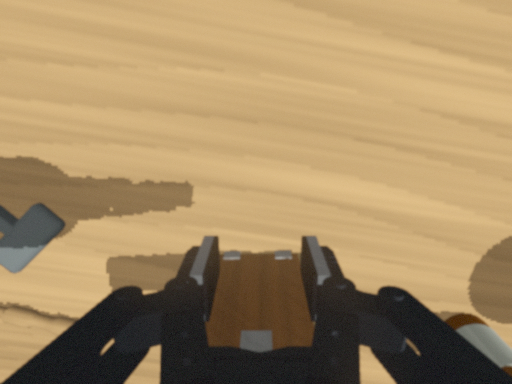

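The wrist view shows the lid centred between the fingers: clasp at (257, 340), hinges at (232, 255) and (284, 255), finger centre at column 260. Tipping it now.

>>> {"method": "carry_out", "body": {"steps": [[[0, 0, 0], [-3, -0.1, 0], 130], [[0, 0, 0], [-4.2, -0.1, 0], 130], [[0, 0, 0], [-5, -0.1, 0], 130], [[0, 0, 0], [-5.8, -0.1, 0], 130], [[0, 0, 0], [-6.6, -0.1, 0], 130], [[0, 0, 0], [-7.4, -0.1, 0], 130], [[0, 0, 0], [-8.2, -0.1, 0], 130], [[0, 0, 0], [-8.8, -0.1, 0], 130]]}}

```text
clock: 3.15
tcp_pos: [0.4714, 0.0311, 0.0993]
orientation: [0.0, -0.085, 0.996, 0.0]
wrist_force: [0.4, 0.2, 0.1]
finger_gap: 0.0418
grip_force: 0.0
```

Run:
```python
from h import *
goto(-.26,-.004,.1)
im,P=cloud('side'); cv2.imwrite('pics/s2.png',cv2.resize(im[100:300,180:380,::-1],(600,600)))
```

```text
turn deg [0.   0.01 0.04] shift cm [ 8.84 -0.09 -0.07] tcp shelf [-0.1716 -0.0031] [0.4714 0.0311 0.0993]
```

View pics/s2.png

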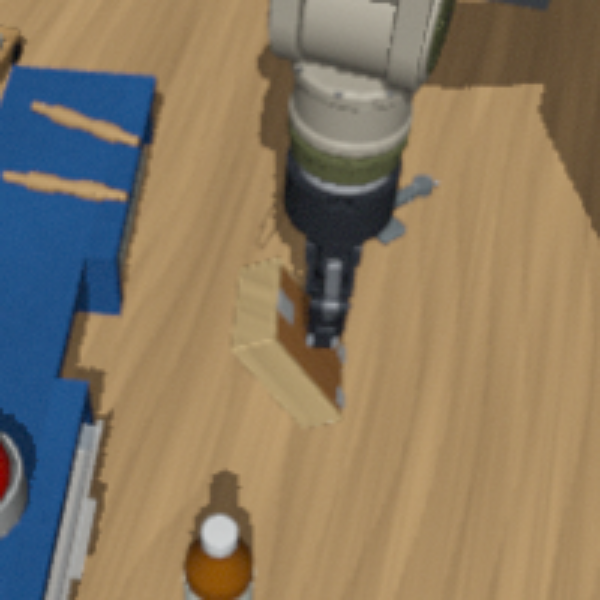

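The case has passed its balance point and is falling towards the shelf (crop (290, 340)), clear of the gripper. I'll back off while it settles.

>>> {"method": "carry_out", "body": {"steps": [[[0, 0, 0], [1, 0, 0], 130], [[0, 0, 0], [3, 0, 0], 130], [[0, 0, 0], [6, 0, 0], 130], [[0, 0, 0], [9, 0, 0], 130], [[0, 0, 0], [9, 0, 0], 130], [[0, 0, 0], [9, 0, 0], 130], [[0, 0, 0], [9, 0, 0], 130], [[0, 0, 0], [9, 0, 0], 130]]}}

```text
clock: 4.2
tcp_pos: [0.3827, 0.0157, 0.0993]
orientation: [0.0, -0.085, 0.996, -0.0]
wrist_force: [-0.0, 1.0, 0.3]
finger_gap: 0.0417
grip_force: 0.0
```

```bash
cat > case.py <<'E'
from h import *
import sys
im,P=cloud('side'); s=sh(P); z=P[...,2]
cv2.imwrite(f'pics/{sys.argv[1]}.png',cv2.resize(im[100:300,180:380,::-1],(600,600)))
m=(np.abs(z-.036)<.007)&(np.abs(s[...,1])<.058)&(s[...,0]>-.21)&(s[...,0]<.02)
m=cv2.morphologyEx(m.astype(np.uint8),cv2.MORPH_OPEN,np.ones((3,3)))>0
q=s[m]; print('n',m.sum(),'z',np.median(z[m]),np.percentile(q,[1,50,99],axis=0).round(4).tolist()); print(cv2.minAreaRect(q.astype(np.float32)))
E
python3 case.py s3; python3 -c "
from h import *
goto(-.24,-.004,.006)"
```

```text
n 1383 z 0.03730154832356325 [[-0.1602, -0.0424], [-0.102, 0.0008], [-0.0432, 0.0365]]
((-0.10129989683628082, -0.003763962537050247), (0.12005288153886795, 0.08255329728126526), 0.9523453712463379)
turn deg [0.   0.   0.05] shift cm [-2.17 -0.09  9.32] tcp shelf [-0.2617 -0.0032] [0.3825 0.0158 0.0992]
```

View pics/s3.png

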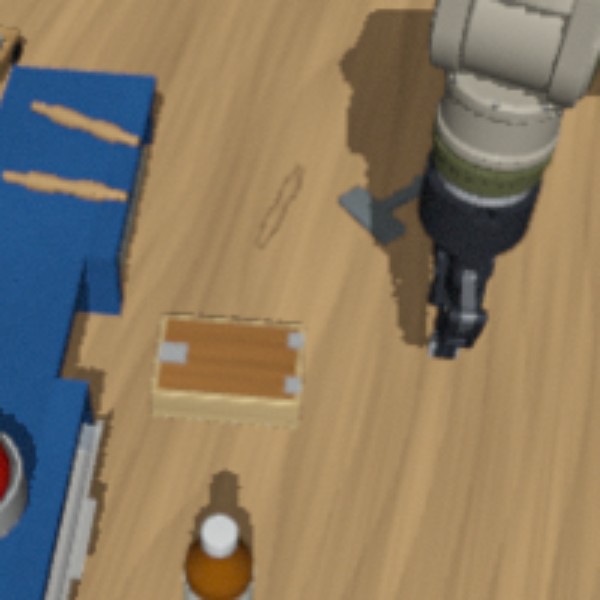

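The case lies flat with its lid up at crop (230, 358), within 1° of the bay axis and 4 mm off its middle line. Next I lower the gripper behind it.

>>> {"method": "carry_out", "body": {"steps": [[[0, 0, 0], [0, 0, 4], 130], [[0, 0, 0], [0, 0, 7], 130], [[0, 0, 0], [0, 0, 9.2], 130], [[0, 0, 0], [0, 0, 9.2], 130], [[0, 0, 0], [-3, 0, 9.2], 130], [[0, 0, 0], [-6, 0, 9.2], 130], [[0, 0, 0], [-8, 0, 9.2], 130], [[0, 0, 0], [-8, 0, 9.2], 130]]}}

```text
clock: 5.25
tcp_pos: [0.4634, 0.0293, 0.0084]
orientation: [0.001, -0.085, 0.996, -0.0]
wrist_force: [-1.4, -0.1, 0.0]
finger_gap: 0.0417
grip_force: 0.0
```

>>> {"method": "carry_out", "body": {"steps": [[[0, 0, 0], [-1, 0, 0], 130], [[0, 0, 0], [-2, 0, 0], 130], [[0, 0, 0], [-3, 0, 0], 130], [[0, 0, 0], [-4, 0, 0], 130], [[0, 0, 0], [-5, 0, 0], 130], [[0, 0, 0], [-6, 0, 0], 130], [[0, 0, 0], [-6.5, 0, 0], 130], [[0, 0, 0], [-6.5, 0, 0], 130]]}}

```text
clock: 6.25
tcp_pos: [0.526, 0.0404, 0.0073]
orientation: [0.001, -0.085, 0.996, 0.0]
wrist_force: [-0.5, -0.6, -0.3]
finger_gap: 0.0418
grip_force: 0.0
```

```bash
python3 case.py s4; python3 -c "
from h import *
goto(-.056,-.004,.006); print(env.get_state()['wrist_force'])"
```

```text
n 1285 z 0.03722202650210904 [[-0.0992, -0.0444], [-0.0429, 0.0005], [0.0133, 0.0353]]
((-0.04351364076137543, -0.004552848637104034), (0.1167316660284996, 0.08176581561565399), 0.21499906480312347)
turn deg [0.   0.05 0.05] shift cm [-6.06 -0.1   0.13] tcp shelf [-0.1166 -0.003 ] [0.5256 0.0404 0.0073]
[-0.09794294  0.03831865  0.27588472]
```

View pics/s4.png

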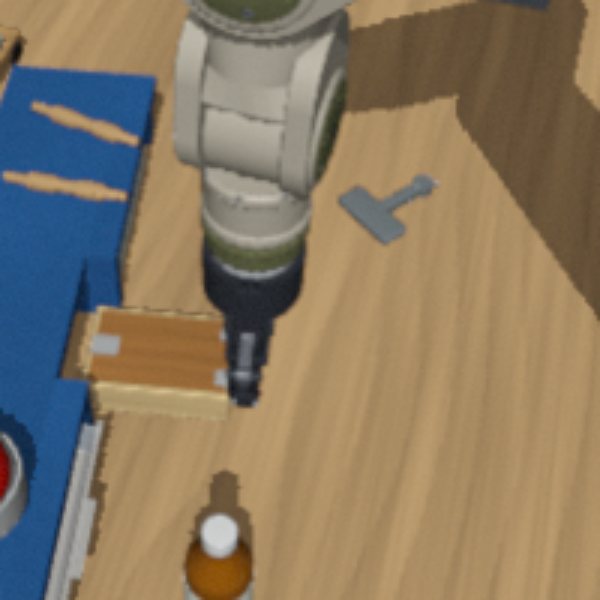

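The leading end has entered the mouth (crop (95, 345)), straight, with clearance on both sides. I'll keep pushing and go slowly near the end.

>>> {"method": "carry_out", "body": {"steps": [[[0, 0, 0], [-1, 0, 0], 130], [[0, 0, 0], [-2, 0, 0], 130], [[0, 0, 0], [-3, 0, 0], 130], [[0, 0, 0], [-3.8, 0, 0], 130], [[0, 0, 0], [-4.4, 0, 0], 130], [[0, 0, 0], [-4.9, 0, 0], 130], [[0, 0, 0], [-5.3, 0, 0], 130], [[0, 0, 0], [-5.5, 0, 0], 130]]}}

```text
clock: 7.3
tcp_pos: [0.5794, 0.0496, 0.0073]
orientation: [0.0, -0.085, 0.996, 0.0]
wrist_force: [-2.5, -0.6, 2.0]
finger_gap: 0.0415
grip_force: 1.3
```

>>> {"method": "carry_out", "body": {"steps": [[[0, 0, 0], [-0.1, 0, 0], 130], [[0, 0, 0], [-0.2, 0, 0], 130], [[0, 0, 0], [-0.3, 0, 0], 130], [[0, 0, 0], [-0.4, 0, 0], 130], [[0, 0, 0], [-0.5, 0, 0], 130], [[0, 0, 0], [-0.6, 0, 0], 130], [[0, 0, 0], [-0.6, 0, 0], 130], [[0, 0, 0], [-0.6, 0, 0], 130]]}}

```text
clock: 8.3
tcp_pos: [0.5854, 0.0506, 0.0073]
orientation: [0.0, -0.085, 0.996, 0.0]
wrist_force: [-0.4, 0.1, -0.7]
finger_gap: 0.042
grip_force: 0.2
```

```bash
python3 case.py s5; python3 -c "
from h import *
goto(-.056,-.004,.006); print(env.get_state()['wrist_force'])"
```

```text
n 583 z 0.037132637862001716 [[-0.0365, -0.0435], [-0.0068, 0.0009], [0.0194, 0.0351]]
((-0.007188079878687859, -0.004130881279706955), (0.0565168596804142, 0.08289536833763123), 6.119123935699463)
turn deg [0.   0.04 0.04] shift cm [ 0.01 -0.1   0.13] tcp shelf [-0.0559 -0.003 ] [0.5854 0.0507 0.0073]
[-0.51787141  0.25395073 -0.58585662]
```

>>> {"method": "carry_out", "body": {"steps": [[[0, 0, 0], [-0.1, 0, 0], 130], [[0, 0, 0], [-0.2, 0, 0], 130], [[0, 0, 0], [-0.2, 0, 0], 130], [[0, 0, 0], [-0.3, 0, 0], 130], [[0, 0, 0], [-0.3, 0, 0], 130], [[0, 0, 0], [-0.4, 0, 0], 130], [[0, 0, 0], [-0.4, 0, 0], 130], [[0, 0, 0], [-0.4, 0, 0], 130]]}}

```text
clock: 9.35
tcp_pos: [0.5855, 0.0507, 0.0071]
orientation: [-0.003, -0.085, 0.996, -0.0]
wrist_force: [-10.1, -1.8, 7.4]
finger_gap: 0.0418
grip_force: 5.6
```

It has stopped against the back: the TCP stalled at −0.056 m in the shelf frame, as predicted, with 10 N. Retract next.

>>> {"method": "carry_out", "body": {"steps": [[[0, 0, 0], [0.2, 0, 0], 130], [[0, 0, 0], [0.5, 0, 0], 130], [[0, 0, 0], [2, 0, 0], 130], [[0, 0, 0], [5, 0, 0], 130], [[0, 0, 0], [9, 0, 0], 130], [[0, 0, 0], [12, 0, -3], 130], [[0, 0, 0], [14, 0, -8], 130], [[0, 0, 0], [15, 0, -12], 130]]}}

```text
clock: 10.35
tcp_pos: [0.4411, 0.0258, 0.1291]
orientation: [0.001, -0.085, 0.996, -0.0]
wrist_force: [1.1, -0.5, 0.4]
finger_gap: 0.0418
grip_force: 0.0
```

```bash
python3 case.py s6
python3 - <<'E'
from h import *
goto(-.2,-.004,.1); im,P=cloud('top'); s=sh(P); z=P[...,2]
m=(np.abs(z-.036)<.006)&(np.abs(s[...,1])<.055)&(s[...,0]>-.1)&(s[...,0]<.03)
print('top near end',np.percentile(s[m],[1,99],axis=0).round(4))
E
```

```text
n 736 z 0.03717227130472728 [[-0.0453, -0.0437], [-0.0141, -0.0015], [0.019, 0.035]]
((-0.012734845280647278, -0.004688642919063568), (0.0654391422867775, 0.083167664706707), 0.17435920238494873)
turn deg [-0.13  0.45  0.04] shift cm [-0.02 -0.02  3.38] tcp shelf [-0.2005 -0.0037] [0.443  0.0256 0.1338]
top near end [[-0.0443 -0.0425]
 [ 0.0291  0.0354]]
```

View pics/s6.png

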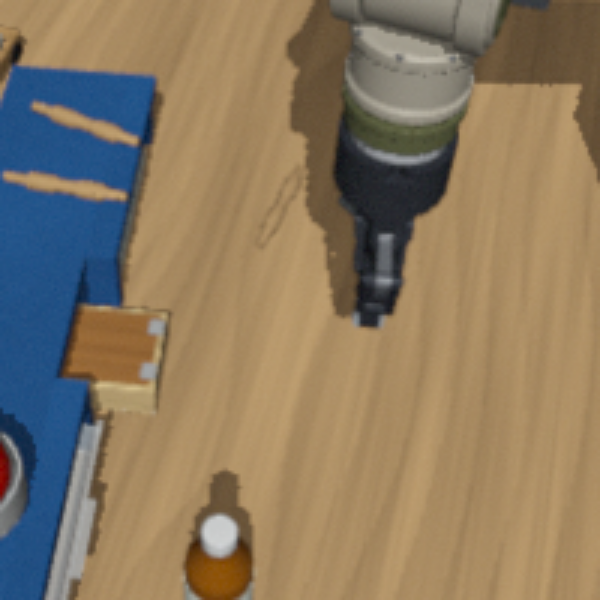

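The case is fully in at crop (120, 350) with its lid up, sticking out 45 mm as expected. In this crop the bottle, bail1 and the shelf bails look unmoved, and the arm is clear.

```bash
python3 -c "
from workcell import env
print(env.hand_in())"
```

```text
the job is handed in; nothing more can be done
None
```

The case lies lid up in the bay, top end first and against the back (sticking out about 45 mm), the arm touched nothing else that I could see, and I handed the job in at about 10.5 s; no verdict came back.

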